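Lift a hot boiled egg out of the egg steamer with tongs

ROBOT

A 7-joint arm with a two-finger parallel gripper is mounted at the origin on a cart in front of the work surface, level with it; the furniture and walls round the work are solid. World frame = base frame: x ahead of the robot, y to its left, z up, the work surface at z = 0. Lengths are in m, angles in rad, forces in N, time in s.
With the tool pointing down it reaches from about 0.4 to 0.85 m from the base axis. Payload 10.4 kg.
Tool frame: the origin (TCP) lies on the centre line of the jaws, within the pads' length; the fingertips stand 8 mm ahead of it and the grasp point (between the pads) lies 11 mm behind it; z points along the fingers, y is the line along which they close (so a half turn about z gives the same grasp; the last joint's range is limited). The gripper opens to 85 mm and grips with 20 to 120 N. Pads are 22 mm wide; open, the fingers measure 114 mm over their backs; the gripper's body (76 mm by 85 mm) begins 54 mm behind the grasp point. The pads swing forward as they close: fully open they stand 13 mm farther back than shut.
Start: joints at [1.28, 0.332, -0.065, 1.46, 0.022, 1.35, -0.088], TCP at [0.165, -0.603, 0.239] pointing down, gripper open.
Joint ranges: [-2.6, 2.6], [-0.5, 2.12], [-1.47, 1.34], [0.16, 2.42], [-1.27, 4.41], [0.06, 2.06], [-2.6, 2.6]. Speed limits (rad/s): [2.22, 2.22, 2.79, 2.79, 3.14, 3.14, 3.14].

INTERFACE

Orientations are given as [roll, pitch, yaw] about the fixed x, y, z axes, in that order (R = Rz(yaw) Ry(pitch) Rx(roll)).
In Python, from station import get_state, grab_frame, camera_info, finish_job gives the robot as it stands.
- The arm moves only by the tool jog_arm, never from a script. Its argument "deltas" is one flat list of numbers, 7 for each row, row after row: the finger opening in mm, from 0 to 85.4, then the shift along the world's x, y, z in mm, then the turn, a rotation vector about the world's x, y, z in rad. In form: [gripper, tx, ty, tz, rx, ry, rz, gripper, tx, ty, tz, rx, ry, rz, ...]. A call has 1 to 8 rows; each row is the pose to reach, as a shift and turn from the pose commanded when the call began; what a row does not reach only later rows make up. A row lasts 1/12 s, in which the tool goes at most 41.7 mm and 7.16 degrees, less where a joint would pass 70% of its speed; a pose out of reach is approached as far as the arm can. A call with a gripper value outside its range is refused whole. The fingers move at their own pace and stop on an object; "grip_force" is the grip in N (left out, the last holds). Time passes only in rows, so rows that repeat a pose let the fingers close. It gives the time, the measured TCP pose, the force, the opening and the grip force at its end, in the units of the state.
- get_state(): the state, without advancing time (a new reading comes with each control period).
- grab_frame(name): name is "scene" or "top"; returns (picture, depth): 480x640x3 uint8, red, green, blue; 480x640 float32, m along the optical axis (not along the pixel's ray), 0 where there is no reading.
- camera_info(name): a dict with "K" (3x3 intrinsics, pixels), "T" (4x4, takes a point from camera to world coordinates). Camera axes: x right, y up, looking along -z (the intrinsics and any distortion apply to the point x, -y, -z); pixel columns grow to the right and rows downward; lengths in m; the calibration is good to about 2 mm. A picture is of the moment at which its call begins. camera_info takes no time and is no camera call.
- finish_job(): hands the job in; it is judged then, once.
The state is a dict: "time": time; "joints": joint angles; "joint_velocities": joint speeds; "joint_efforts": joint torques, N m; "ee_pos": TCP position; "tcp_rot": TCP orientation; "force": force on the tool from outside, world axes, zero at the start; "ft_torque": the same for the moment, N m; "grip_width": opening from 0.0 (shut) to 1.0 (fully open); "grasp_force": force on a finger pad.
Only numpy, scipy, OpenCV 4.12 (cv2) and the standard library are available. Lean on these libraries where they do the work, as an engineer would, in place of code of your own. Each camera call takes 0.05 s, during which the arm holds its last target. There are 200 camera calls.

TASK

The eggs in the steamer are done and too hot to touch: pick up the kitchen tongs lying on the worktop, close them on the brown egg and lift it straight out of its well. Then bring it over the blue egg cup and finish still holding it in the tongs, upright and steady, a few centimetres clear above the middle of the cup, without letting go. Never touch an egg with the gripper itself, and leave the white egg, the egg cup and everything else where they are.

Things in the scene. Friction and masses are not known exactly. Their poses are not given: they have to be found in the camera images.
- tongs: Steel spring tongs lying flat, 28 mm high, hinge 105 mm behind the origin, hanging loop to 143 mm behind. Origin: on the underside, on the centre line midway along the two dark handle sleeves (70 mm long, 21 mm tall, mid-height 14 mm up): the place to grip, across y. x points from hinge to tips (middle of tips at x = +100 mm, ends at +120 mm), y to the left arm, z up. 0.12 kg.
- tongs_left (a joint): Closing angle of the left arm (the right mirrors it), rad: 0 standing open (62 mm across the sleeves, 87 mm between tips), about 0.10 when clasping an egg (42 mm across the sleeves), 0.15 fully shut. Sprung open: 5 N at the sleeves starts closing them, 8 N brings the tips to an egg. Squeezed partly shut (say 50 mm), the spring presses on the fingers enough to lift them by.
- tongs_left_tip (a point): Middle of the inner face of the left teal silicone tip, 14 mm above the underside of the tongs. Each tip is a shallow V seen from above, 28 mm tall and 40 mm long, that centres an egg.
- tongs_right_tip (a point): Middle of the inner face of the right teal tip, likewise.
- egg_brown: The brown boiled egg to be lifted, standing in one of the two wells of the steamer nearer its switch. 57 mm tall, 44 mm across at its widest, which is 22 mm above its lower end; 58 g. Origin at its lower end, z up through its tip.
- egg_white: The white boiled egg, same size, in the other of these two wells, 83 mm from the brown one between centres; it stays there. Origin at its lower end.
- steamer: Round white egg steamer, 170 mm across, fixed, lid off. Origin: middle of its underside; x from its switch to its back. Grey tray 48 mm above the worktop with three raised ring wells, 45 mm across, rim 58 mm above the worktop, at x, y = (-24, 42), (-24, -42), (48, 0) mm; the last is empty. A standing egg's lower end is 49 mm above the worktop, its widest part 13 mm above the well's rim.
- egg_cup: Blue glazed egg cup, loose, 49 mm across and 53 mm tall. Origin: middle of its underside, z up.
- timer: White and red kitchen timer, 62 mm across, 49 mm tall, a bystander that does not budge; origin under its middle
- teaspoon: Steel teaspoon, 130 mm long, 11 mm tall, loose bystander; origin under its middle, long axis x
- salt_mill: White salt mill, 60 mm across and 209 mm tall, a bystander that does not budge; origin under its middle
There are look-alikes about, which are no part of the job. Of the things shaped like the egg_brown, the brown one is meant.

How it is judged:
By the outcome, as a careful person would: the job done as asked, in the order asked, and still so for the second after the job is handed in, while the arm keeps its last pose, push and grip.
It also fails if it takes over 40 s, if anything falls off the work surface, if the arm or the gripper's body presses on something with over 40 N, if the wrist force passes 120 N, or if a joint passes its speed limit or range.

## Working session

There is one attempt and no reset: what is moved stays moved. The work goes in short steps, Python scripts to look and compute and a tool call to move; the robot and the scene stay as the last step left them, time stands still between calls to the robot, and variables do not carry over. Pictures are saved under pics/ and viewed, at most 10 in all, crops included, and the job is handed in when it is done.

Besides the shell and the picture viewer there is one more tool, called as a command line: name --argument value ..., lists and objects as JSON in quotes. jog_arm: Moves the arm, as the interface text tells. Its arguments: {"type":"object","properties":{"deltas":{"type":"array"},"grip_force":{"type":"number"}},"required":["deltas"]}

```bash
mkdir -p pics; cat > h.py <<'E'
import numpy as np, cv2, pickle
from station import *
def take(n):
    p,d=grab_frame(n); c=camera_info(n); np.savez(f'{n}.npz',p=p,d=d,K=c['K'],T=c['T']); return p,d
def load(n):
    return np.load(f'{n}.npz')
def pts(n):
    f=load(n); K,T,d=f['K'],f['T'],f['d']; v,u=np.mgrid[:480,:640]
    x=(u-K[0,2])/K[0,0]*d; y=(v-K[1,2])/K[1,1]*d
    P=np.stack([x,-y,-d],-1)@T[:3,:3].T+T[:3,3]; P[d==0]=np.nan; return P
def ray(n,u,v,z):
    f=load(n); K,T=f['K'],f['T']; r=T[:3,:3]@np.array([(u-K[0,2])/K[0,0],-(v-K[1,2])/K[1,1],-1]); o=T[:3,3]
    return o+r*(z-o[2])/r[2]
E
python3 - <<'E'
from h import *
for n in('scene','top'):
    p,d=take(n); c=camera_info(n); print(n,{k:(np.round(v,3).tolist() if hasattr(v,'__len__') and not isinstance(v,str) else v) for k,v in c.items()})
    cv2.imwrite(f'pics/{n}0.png',p[...,::-1])
print(get_state())
E
```

```text
scene {'K': [[494.914, 0.0, 322.027], [0.0, 494.914, 238.61], [0.0, 0.0, 1.0]], 'T': [[-0.621, 0.392, -0.679, 0.014], [-0.784, -0.312, 0.537, 0.52], [-0.002, 0.866, 0.501, 0.499], [0.0, 0.0, 0.0, 1.0]]}
top {'K': [[484.267, 0.0, 322.62], [0.0, 484.267, 246.811], [0.0, 0.0, 1.0]], 'T': [[-0.029, 0.99, -0.139, 0.467], [-1.0, -0.027, 0.015, 0.047], [0.011, 0.139, 0.99, 0.998], [0.0, 0.0, 0.0, 1.0]]}
{'time': 0.1, 'joints': array([ 1.28041969,  0.3328085 , -0.064679  ,  1.46085154,  0.02162788,
        1.34988437, -0.0884789 ]), 'joint_velocities': array([ 0.00126606, -0.00049858, -0.00024369, -0.00188465, -0.00197804,
        0.00014243,  0.00139686]), 'joint_efforts': array([ 1.01340287e-03, -6.26746845e+01,  4.87736869e-02, -3.92431676e+01,
        1.62133615e-02,  6.98930759e-03, -6.51103824e-05]), 'ee_pos': array([ 0.16526075, -0.60242635,  0.23859831]), 'tcp_rot': array([-3.14034009e+00,  8.98817987e-05,  2.67803154e-01]), 'force': array([-0.58881407, -0.28789055, -0.40414472]), 'ft_torque': array([-0.05264055,  0.02078493, -0.00322222]), 'grasp_force': 0.0, 'grip_width': 1.002182459605833}
```

View pics/scene0.png

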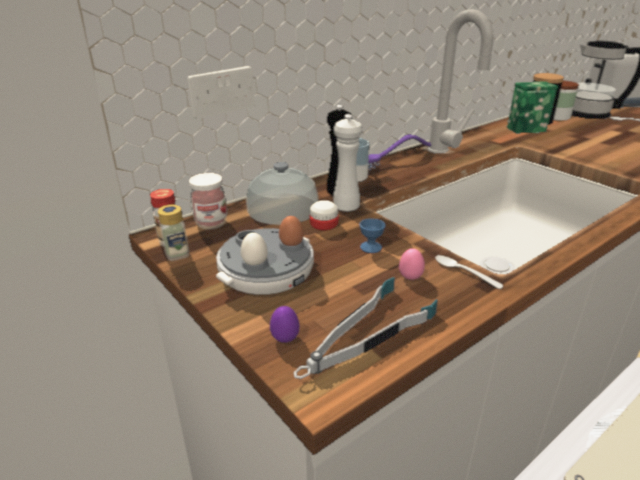

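View pics/top0.png

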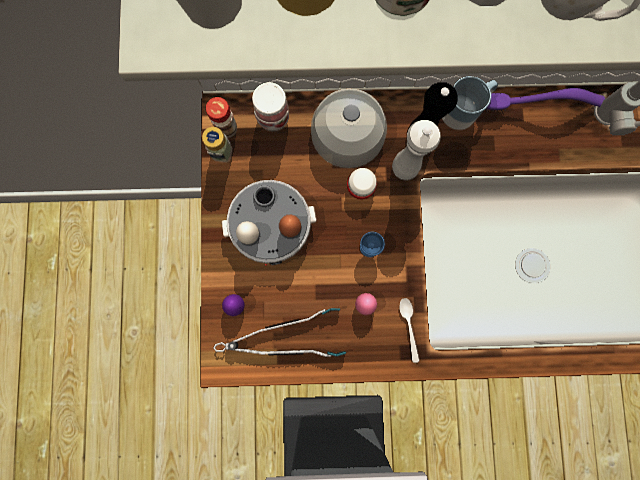

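The things that could be taken for the brown egg, in the top view: brown (290,226), white (247,232), purple (233,304) and pink (367,303). I choose the brown one in the steamer. The tongs have their hinge at (230,347) and teal tips at (330,311) and (340,353). The blue cup is at (371,244).

```bash
cat > m.py <<'E'
from h import *
def blob(n,lo,hi,box,k=2):
    p=load(n)['p']; hsv=cv2.cvtColor(p,cv2.COLOR_RGB2HSV); m=cv2.inRange(hsv,lo,hi); mm=np.zeros_like(m); u0,v0,u1,v1=box; mm[v0:v1,u0:u1]=m[v0:v1,u0:u1]
    c,l,s,ce=cv2.connectedComponentsWithStats(mm); o=sorted(range(1,c),key=lambda i:-s[i,4])[:k]
    P=pts(n); return [(s[i,4],ce[i].round(1),s[i,:4],P[l==i]) for i in o]
def show(name,bs):
    for a,c,b,P in bs: print(name,a,c,b,'med',np.nanmedian(P,0).round(4),'z',np.nanpercentile(P[:,2],[2,50,98]).round(4), 'xy lo/hi',np.nanpercentile(P[:,:2],[2,98],axis=0).round(3).tolist())
E
python3 - <<'E'
from m import *
show('brownT',blob('top',(3,120,60),(14,255,255),(275,210,305,242),1))
show('brownS',blob('scene',(3,110,50),(14,255,255),(275,210,306,252),1))
show('whiteT',blob('top',(5,5,170),(30,80,255),(232,217,262,247),1))
show('whiteS',blob('scene',(5,5,150),(35,90,255),(240,230,268,268),1))
show('tealT',blob('top',(78,60,30),(105,255,255),(300,300,355,365),2))
show('tealS',blob('scene',(78,60,20),(100,255,255),(370,275,445,325),2))
show('cupT',blob('top',(100,90,30),(120,255,255),(350,225,392,262),1))
show('cupS',blob('scene',(100,90,30),(120,255,255),(350,212,395,260),1))
P=pts('top')
# steamer
for n in('top','scene'):
    Q=pts(n)
    s=Q.reshape(-1,3); k=(np.abs(s[:,2]-.012-.012)<.0) 
# tongs metal cloud
for n in('top','scene'):
    s=pts(n).reshape(-1,3); s=s[np.isfinite(s).all(1)]
    k=(s[:,2]>.012)&(s[:,2]<.04)&(s[:,0]>.2)&(s[:,0]<.40)&(s[:,1]<.30)&(s[:,1]>-.03); t=s[k]
    for y in np.arange(.27,-.03,-.02):
        q=t[np.abs(t[:,1]-y)<.01]
        if len(q): print(n,round(y,2),len(q),q[:,0].min().round(3),q[:,0].max().round(3),np.percentile(q[:,2],[50,95]).round(4))
# steamer rim
s=P.reshape(-1,3); k=(s[:,2]>.035)&(s[:,2]<.075)&(abs(s[:,0]-.5)<.15)&(abs(s[:,1]-.13)<.14); t=s[k]
print('steamer',np.percentile(t,[0.5,50,99.5],axis=0).round(3).tolist(), np.histogram(t[:,2],bins=np.arange(.035,.077,.003)))
# upper shelf
print('shelf',P[60,300],P[20,500],P[140,350],P[137,423])
f=load('top')['p'][150:400,190:440]; cv2.imwrite('pics/crop.png',cv2.resize(f,(600,600),interpolation=cv2.INTER_CUBIC)[...,::-1])
E
```

```text
brownT 384 [289.5 225.4] [279 215  22  22] med [0.6352 0.0949 0.0964] z [0.0738 0.0964 0.1065] xy lo/hi [[0.62, 0.077], [0.655, 0.113]]
brownS 612 [291.6 230.3] [275 216  31  29] med [0.6275 0.1017 0.0847] z [0.0005 0.0847 0.1058] xy lo/hi [[0.617, -0.021], [0.778, 0.116]]
whiteT 198 [246.6 229.4] [237 221  21  17] med [0.6282 0.1743 0.0985] z [0.0831 0.0985 0.1062] xy lo/hi [[0.617, 0.159], [0.646, 0.193]]
whiteS 684 [252.9 247.4] [240 231  28  33] med [0.6171 0.184  0.086 ] z [0.0485 0.086  0.1057] xy lo/hi [[0.606, 0.118], [0.71, 0.198]]
tealT 49 [335.9 353.4] [327 352  19   4] med [0.3909 0.0122 0.0268] z [0.0009 0.0268 0.0304] xy lo/hi [[0.386, -0.006], [0.394, 0.03]]
tealT 32 [329.8 310.1] [322 308  18   6] med [0.4756 0.0222 0.0278] z [-0.0029  0.0278  0.0313] xy lo/hi [[0.47, 0.004], [0.479, 0.036]]
tealS 131 [387.1 286.6] [382 278  12  20] med [0.4743 0.0172 0.0198] z [0.0054 0.0198 0.0298] xy lo/hi [[0.467, 0.006], [0.477, 0.036]]
tealS 99 [430.9 309.3] [422 301  15  17] med [0.3862 0.0114 0.0216] z [0.0079 0.0216 0.0296] xy lo/hi [[0.385, -0.0], [0.39, 0.027]]
cupT 477 [37
[... 966 characters left out ...]
9 0.397 [0.0225 0.0262]
scene 0.09 103 0.389 0.397 [0.0221 0.0262]
scene 0.07 72 0.39 0.397 [0.0214 0.026 ]
scene 0.05 101 0.387 0.397 [0.0203 0.0262]
scene 0.03 106 0.384 0.394 [0.0229 0.0281]
scene 0.01 81 0.385 0.391 [0.0234 0.0296]
scene -0.01 22 0.387 0.392 [0.0237 0.0289]
steamer [[0.475, 0.061, 0.036], [0.607, 0.146, 0.048], [0.649, 0.231, 0.074]] (array([ 79, 218, 180, 443, 893, 247,  83,  41,  10,   0,   4,   7,  12]), array([0.035, 0.038, 0.041, 0.044, 0.047, 0.05 , 0.053, 0.056, 0.059,
       0.062, 0.065, 0.068, 0.071, 0.074]))
shelf [0.76144082 0.05887221 0.468341  ] [ 0.80565834 -0.17877742  0.46988785] [ 0.80748148 -0.02744884  0.07792137] [ 0.76730707 -0.14535678  0.19241851]
```

View pics/crop.png

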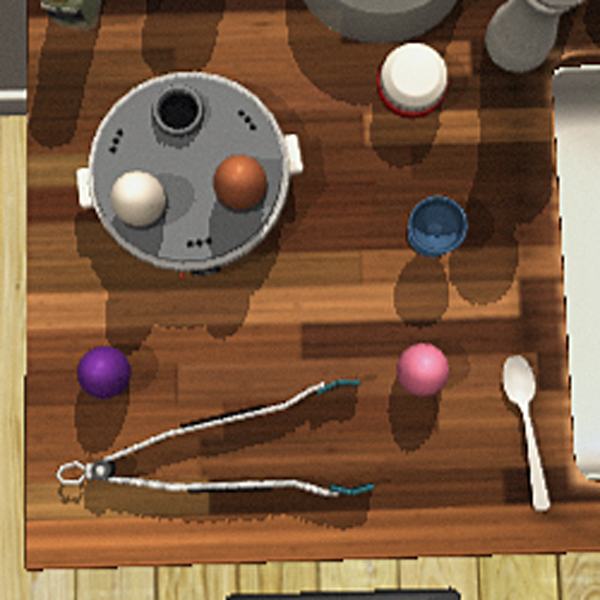

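The crop confirms the choice: brown egg at crop (240,182) in the right near well, white at (138,198) and the empty well at (178,110). The tongs' hinge is at crop (103,468) and the tips at about (340,385) and (350,490). Next come the exact poses.

```bash
python3 - <<'E'
from m import *
from scipy.optimize import least_squares
def axis(P,z0,n):
    P=P[np.isfinite(P).all(1)]; k=(P[:,2]>.07)&(P[:,2]<.11); P=P[k]
    # egg: lower part radius22 at zc, upper half ellipsoid height 35 (text as shape)
    f=lambda c:(np.sqrt(((P[:,:2]-c[:2])**2).sum(1)/.022**2+((P[:,2]-c[2])/.035)**2)-1)
    r=least_squares(f,[*np.median(P[:,:2],0),.071],loss='soft_l1',f_scale=.03); print(n,r.x.round(4),'rms',np.sqrt((r.fun**2).mean()).round(3),len(P)); return r.x
b=dict(bT=('top',(3,120,60),(14,255,255),(275,210,305,242)),bS=('scene',(3,110,50),(14,255,255),(275,210,306,252)),wT=('top',(5,5,150),(30,80,255),(232,217,262,247)),wS=('scene',(5,5,150),(35,90,255),(240,230,268,268)))
for k,a in b.items(): axis(blob(*a,1)[0][3],0,k)
# steamer circle from tray cloud
h=ray('top',232.9,345.2,.028); print('hinge top',h.round(4))
for n in('top','scene'):
    s=pts(n).reshape(-1,3); p=load(n)['p'].reshape(-1,3).astype(int); 
    k=(s[:,2]>.008)&(s[:,2]<.045)&(s[:,0]>.37)&(s[:,0]<.49)&(s[:,1]<.31)&(s[:,1]>-.03)&~((s[:,0]>.455)&(s[:,1]>.1)); t=s[k]; 
    for y in (.28,.26,.25,.24,.23,.22,.21,.2,.18,.15,.12,.1,.08):
        q=t[np.abs(t[:,1]-y)<.004]
        if len(q): print(n,y,len(q),'right',q[q[:,0]<q[:,0].min()+.012,0].mean().round(4),q[:,0].min().round(4),'left',q[:,0].max().round(4),'z',np.percentile(q[:,2],95).round(4))
# dark sleeves
for n in('top','scene'):
    s=pts(n).reshape(-1,3); p=load(n)['p'].reshape(-1,3).max(1)
    k=(s[:,2]>.010)&(s[:,2]<.04)&(s[:,0]>.38)&(s[:,0]<.48)&(s[:,1]<.25)&(s[:,1]>-.03)&(p<60); t=s[k]
    for q,l in((t[t[:,0]<.42],'R'),(t[t[:,0]>.42],'L')):
        if len(q): print(n,l,len(q),q.mean(0).round(4),'y',np.percentile(q[:,1],[3,97]).round(3))
# surfaces of steamer body
s=pts('top').reshape(-1,3); k=(s[:,2]>.02)&(s[:,2]<.062)&(np.hypot(s[:,0]-.64,s[:,1]-.137)<.12); t=s[k]
print(t.min(0),t.max(0))
for a in np.arange(0,360,30):
    d=t[:,:2]-[.655,.137]; ang=np.degrees(np.arctan2(d[:,1],d[:,0]))%360; q=abs((ang-a+180)%360-180)<6
    print(a,np.hypot(*d[q].T).max().round(3) if q.any() else None,end='; ')
E
```

```text
bT [0.6405 0.0959 0.0706] rms 0.034 382
bS [0.6395 0.0941 0.0717] rms 0.045 495
wT [0.629  0.1786 0.0707] rms 0.038 246
wS [0.6282 0.1766 0.0715] rms 0.043 556
hinge top [0.4124 0.2139 0.028 ]
top 0.25 17 right 0.4068 0.4014 left 0.4169 z 0.0175
top 0.24 16 right 0.4024 0.401 left 0.4188 z 0.0177
top 0.23 18 right 0.4106 0.4049 left 0.417 z 0.0257
top 0.22 29 right 0.4118 0.4052 left 0.4206 z 0.0306
top 0.21 45 right 0.4085 0.4025 left 0.4241 z 0.0303
top 0.2 16 right 0.4034 0.4024 left 0.4276 z 0.0264
top 0.18 17 right 0.4005 0.3981 left 0.4349 z 0.0266
top 0.15 21 right 0.3964 0.3951 left 0.4477 z 0.0266
top 0.12 32 right 0.3952 0.3921 left 0.4545 z 0.0274
top 0.1 26 right 0.3952 0.3917 left 0.4579 z 0.0276
top 0.08 19 right 0.3953 0.393 left 0.4594 z 0.0273
scene 0.25 35 right 0.4045 0.3993 left 0.415 z 0.0172
scene 0.24 31 right 0.4011 0.3998 left 0.4185 z 0.0168
scene 0.23 81 right 0.408 0.4025 left 0.4165 z 0.0247
scene 0.22 114 right 0.4057 0.4012 left 0.419 z 0.0296
scene 0.21 90 right 0.4037 0.4003 left 0.4229 z 0.0295
scene 0.2 73 right 0.4008 0.3992 left 0.426 z 0.0257
scene 0.18 86 right 0.3979 0.3961 left 0.4333 z 0.0261
scene 0.15 90 right 0.3939 0.39 left 0.4453 z 0.0261
scene 0.12 89 right 0.3914 0.389 left 0.4517 z 0.026
scene 0.1 82 right 0.3917 0.3893 left 0.4551 z 0.0266
scene 0.08 76 right 0.392 0.3895 left 0.4579 z 0.026
top R 63 [0.3964 0.1067 0.0225] y [-0.003  0.21 ]
top L 58 [0.4588 0.138  0.0257] y [0.087 0.221]
scene R 290 [0.3907 0.1139 0.0182] y [0.081 0.145]
[0.57030928 0.0459247  0.02000715] [0.74194745 0.23668237 0.06192342]
0 0.087; 30 0.089; 60 0.088; 90 0.1; 120 0.086; 150 0.084; 180 0.085; 210 0.08; 240 0.08; 270 0.091; 300 0.082; 330 0.085;
```

jog_arm --deltas '[85,40,30,0,0,0,0.1,85,75,60,0,0,0,0.2,85,110,95,0,0,0,0.3,85,140,130,0,0,0,0.4,85,170,165,0,0,0,0.5,85,195,200,0,0,0,0.6,85,215,235,0,0,0,0.7,85,225,275,0,0,0,0.8]' --grip_force 20

```text
time: 0.77
ee_pos: [0.3816, -0.3514, 0.2389]
tcp_rot: [3.142, -0.0, 1.074]
force: [0.8, -0.5, -0.0]
grip_width: 0.994
grasp_force: 0.0
```

jog_arm --deltas '[85,5,40,0,0,0,0.1,85,10,80,0,0,0,0.2,85,15,120,0,0,0,0.3,85,20,160,0,0,0,0.4,85,25,200,0,0,0,0.5,85,30,240,0,0,0,0.61,85,31,280,0,0,0,0.61,85,31,320,0,0,0,0.61]'

```text
time: 1.43
ee_pos: [0.4106, -0.0314, 0.2392]
tcp_rot: [-3.141, 0.0, 1.679]
force: [1.3, -0.5, 0.7]
grip_width: 0.994
grasp_force: 0.0
```

jog_arm --deltas '[85,0,40,0,0,0,0,85,0,80,0,0,0,0,85,0,110,-20,0,0,0,85,0,122,-60,0,0,0,85,0,122,-100,0,0,0,85,0,122,-120,0,0,0,85,0,122,-120,0,0,0,85,0,122,-120,0,0,0]'

```text
time: 2.1
ee_pos: [0.4104, 0.0887, 0.1192]
tcp_rot: [-3.14, -0.001, 1.678]
force: [0.3, -0.9, 1.1]
grip_width: 0.999
grasp_force: 0.0
```

```bash
python3 -c "
from station import *
s=get_state();print(s['ee_pos'],s['tcp_rot'],s['joints'])"
```

```text
[0.41043717 0.08873269 0.11918432] [-3.13953178e+00 -9.84533915e-04  1.67825687e+00] [ 0.59319166  0.0531538  -0.91411332  2.07633177  0.04732817  1.03509157
 -0.23702329]
```

jog_arm --deltas '[85,11,25,0,0,0,0,85,11,25,-30,0,0,0,85,11,25,-60,0,0,0,85,11,25,-80,0,0,0,85,11,25,-95,0,0,0,85,11,25,-105,0,0,0,85,11,25,-110,0,0,0,85,11,25,-110,0,0,0]'

```text
time: 2.77
ee_pos: [0.4227, 0.1134, 0.0098]
tcp_rot: [3.141, 0.0, 1.677]
force: [-0.1, -0.2, -0.1]
grip_width: 0.993
grasp_force: 0.0
```

```bash
python3 - <<'E'
from h import *
p,d=take('scene'); cv2.imwrite('pics/s1.png',cv2.resize(p[200:400,240:480],(720,600))[...,::-1])
s=get_state();print(s['ee_pos'],s['force'],s['tcp_rot'])
E
```

```text
[0.42289755 0.11358013 0.01029784] [0.12039349 0.7512038  0.43796237] [3.14032476e+00 2.09010177e-04 1.67737546e+00]
```

View pics/s1.png

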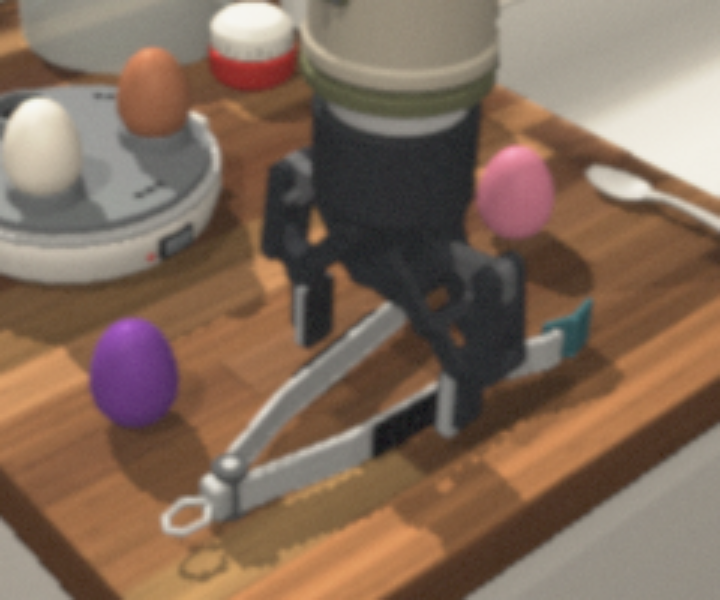

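The jaws straddle both sleeves: the right finger at crop (460,390) is over the dark sleeve, and the tips are free at (570,330). I lower 4 mm and squeeze partly.

jog_arm --deltas '[75,0,0,-3,0,0,0,68,0,0,-4,0,0,0,62,0,0,-4,0,0,0,58,0,0,-4,0,0,0,54,0,0,-4,0,0,0,51,0,0,-4,0,0,0,50,0,0,-4,0,0,0,50,0,0,-4,0,0,0]' --grip_force 25

```text
time: 3.48
ee_pos: [0.4245, 0.1134, 0.0072]
tcp_rot: [3.137, 0.001, 1.677]
force: [-0.0, -4.0, 15.8]
grip_width: 0.589
grasp_force: 11.6
```

jog_arm --deltas '[50,0,0,0,0,0,0,50,0,0,0,0,0,0,50,0,0,0,0,0,0,50,0,0,0,0,0,0]'

```text
time: 3.82
ee_pos: [0.4245, 0.1134, 0.0072]
tcp_rot: [3.137, 0.001, 1.677]
force: [0.3, -3.1, 15.7]
grip_width: 0.587
grasp_force: 11.6
```

jog_arm --deltas '[50,0,0,2,0,0,0,50,0,0,5,0,0,0,50,0,0,10,0,0,0,50,0,0,18,0,0,0,50,0,0,28,0,0,0,50,0,0,40,0,0,0,50,0,0,50,0,0,0,50,0,0,50,0,0,0]'

```text
time: 4.48
ee_pos: [0.4233, 0.1139, 0.0576]
tcp_rot: [3.138, 0.0, 1.678]
force: [1.1, -0.4, -2.1]
grip_width: 0.589
grasp_force: 6.1
```

```bash
cat > t.py <<'E'
from m import *
for n in('scene','top'):
    take(n)
    s=get_state(); e=s['ee_pos']
    p=load(n)['p']; m=cv2.inRange(cv2.cvtColor(p,cv2.COLOR_RGB2HSV),(78,60,20),(100,255,255)); P=pts(n)
    P[...,2][~np.isfinite(P[...,2])]=-9
    m[(np.hypot(P[...,0]-e[0],P[...,1]-e[1])>.16)|(P[...,2]<e[2]-.03)|(P[...,2]>e[2]+.06)]=0
    c,l,st,ce=cv2.connectedComponentsWithStats(m)
    for i in sorted(range(1,c),key=lambda i:-st[i,4])[:3]:
        Q=P[l==i]; print(n,st[i,4],ce[i].round(1),'med',np.median(Q,0).round(4),'p5-95',np.percentile(Q,[5,95],axis=0).round(4).tolist())
print('ee',e.round(4),s['tcp_rot'].round(4),'grip',s['grip_width']*85.4,s['grasp_force'],'F',s['force'].round(1),'q',s['joints'].round(2))
E
python3 t.py; python3 -c "
from h import *
cv2.imwrite('pics/s2.png',cv2.resize(load('scene')['p'][180:400,240:480],(650,596))[...,::-1])"
```

```text
scene 89 [426.9 278.2] med [0.401  0.0123 0.0724] p5-95 [[0.3993, 0.0021, 0.0587], [0.4035, 0.0236, 0.08]]
scene 1 [366. 318.] med [0.3941 0.1431 0.0656] p5-95 [[0.3941, 0.1431, 0.0656], [0.3941, 0.1431, 0.0656]]
top 47 [337.1 347.6] med [0.4047 0.0117 0.0776] p5-95 [[0.4025, -0.0034, 0.0702], [0.4085, 0.0266, 0.0806]]
top 33 [332.7 315.8] med [0.465  0.0173 0.0775] p5-95 [[0.4602, 0.0022, 0.0761], [0.4672, 0.0332, 0.0793]]
ee [0.4224 0.1134 0.0557] [3.1403e+00 5.0000e-04 1.6773e+00] grip 49.91805316351404 6.126757465390256 F [-0.4 -0.8 -2.1] q [ 0.49  0.24 -0.91  2.09  0.24  0.91 -0.45]
```

View pics/s2.png

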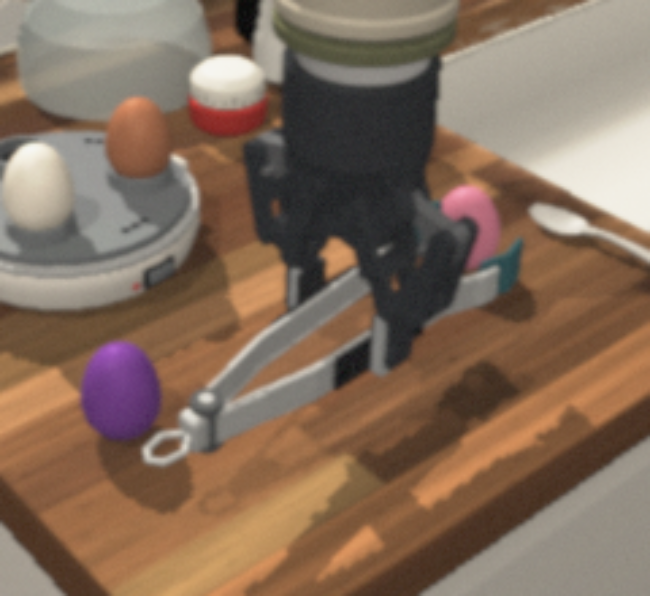

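The tongs are held level, with the tips at the expected place; the right tip is at crop (508,265). Next I raise them and turn toward the egg.

jog_arm --deltas '[50,0,0,20,0,0,0,50,0,0,45,0,0,0,50,0,0,70,0,0,0.05,50,5,0,88,0,0,0.13,50,12,-3,95,0,0,0.23,50,20,-6,95,0,0,0.33,50,30,-9,95,0,0,0.43,50,40,-12,95,0,0,0.53]'

```text
time: 5.25
ee_pos: [0.4622, 0.1012, 0.1499]
tcp_rot: [-3.141, 0.0, 2.212]
force: [-0.6, -0.0, -0.9]
grip_width: 0.589
grasp_force: 6.1
```

jog_arm --deltas '[50,10,-3,0,0,0,0.1,50,20,-6,0,0,0,0.2,50,30,-9,0,0,0,0.3,50,40,-12,0,0,0,0.4,50,50,-15,0,0,0,0.5,50,60,-18,0,0,0,0.6,50,70,-21,0,0,0,0.7,50,75,-23,0,0,0,0.78]'

```text
time: 5.92
ee_pos: [0.5377, 0.0779, 0.1494]
tcp_rot: [3.141, -0.001, 2.992]
force: [0.3, 0.2, -1.3]
grip_width: 0.586
grasp_force: 6.1
```

jog_arm --deltas '[50,2,0,0,0,0,0.1,50,4,-1,0,0,0,0.2,50,5,-1,0,0,0,0.28,50,5,-1,0,0,0,0.318,50,5,-1,0,0,0,0.318,50,5,-1,0,0,0,0.318,50,5,-1,0,0,0,0.318]'

```text
time: 6.5
ee_pos: [0.5419, 0.0776, 0.1499]
tcp_rot: [3.141, -0.001, -2.979]
force: [0.7, 0.6, -1.5]
grip_width: 0.583
grasp_force: 6.1
```

```bash
python3 t.py; python3 - <<'E'
from h import *
s=get_state(); e=s['ee_pos']
for n in('scene','top'):
    P=pts(n); d=P[...,:2]-e[:2]; k=(P[...,2]>e[2]-.03)&(P[...,2]<e[2]+.035)
    h=np.array([np.cos(.175),np.sin(.175)]); a=d@h; b=d@[-h[1],h[0]]
    for lo in(-.145,-.12,-.1,-.08,-.06,.05,.08,.1):
        q=k&(a>lo)&(a<lo+.02)&(abs(b)<.06)
        if q.sum()>5: print(n,lo,q.sum(),'ztop',np.percentile(P[q][:,2],[50,95]).round(4),'b',b[q].min().round(4),b[q].max().round(4))
E
python3 -c "
from h import *
a=load('scene')['p'][130:370,200:440];b=load('top')['p'][150:350,200:400]
cv2.imwrite('pics/s3.png',np.hstack([cv2.resize(a,(400,400)),cv2.resize(b,(400,400))])[...,::-1])"
```

```text
scene 122 [274.7 193.2] med [0.6352 0.1266 0.1607] p5-95 [[0.6256, 0.1234, 0.1483], [0.6481, 0.1278, 0.1711]]
scene 91 [298.  181.9] med [0.6531 0.067  0.1577] p5-95 [[0.6468, 0.0644, 0.1485], [0.659, 0.0696, 0.1697]]
scene 1 [310. 206.] med [0.5666 0.1069 0.1583] p5-95 [[0.5666, 0.1069, 0.1583], [0.5666, 0.1069, 0.1583]]
ee [0.542  0.0776 0.1502] [-3.1416e+00 -3.0000e-04 -2.9783e+00] grip 50.004971938714675 6.128747653128812 F [-0.5 -0.3 -1.4] q [ 0.66  0.44 -1.08  1.74  0.41  1.22  1.21]
scene -0.145 60 ztop [0.1571 0.1585] b -0.0101 0.0094
scene -0.12 297 ztop [0.1611 0.1712] b -0.0074 0.0108
scene -0.1 213 ztop [0.1596 0.1674] b -0.0128 0.0143
scene -0.08 256 ztop [0.1591 0.1672] b -0.0171 0.0191
scene -0.06 272 ztop [0.1587 0.1675] b -0.0208 0.022
scene 0.05 150 ztop [0.1591 0.1677] b 0.0205 0.031
scene 0.08 144 ztop [0.161  0.1716] b -0.0321 0.0341
scene 0.1 199 ztop [0.159  0.1715] b -0.0332 0.0332
```

View pics/s3.png

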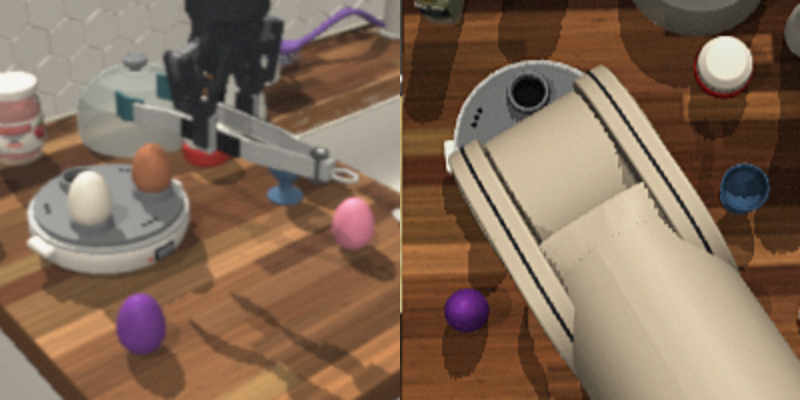

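The tongs are level, with the hinge and tip tops both at about 0.171, and the tips are centred above the brown egg: left tip at crop (130,105), egg at (152,168). Now I descend over it.

jog_arm --deltas '[50,0,0,-10,0,0,0,50,0,0,-24,0,0,0,50,0,0,-38,0,0,0,50,0,0,-52,0,0,0,50,0,0,-64,0,0,0,50,0,0,-74,0,0,0,50,0,0,-80,0,0,0,50,0,0,-80,0,0,0]'

```text
time: 7.27
ee_pos: [0.5413, 0.0775, 0.0688]
tcp_rot: [3.141, -0.002, -2.977]
force: [-0.4, 0.3, -1.1]
grip_width: 0.584
grasp_force: 6.1
```

```bash
python3 t.py; python3 -c "
from h import *
cv2.imwrite('pics/s4.png',cv2.resize(load('scene')['p'][170:320,200:380],(720,600),interpolation=cv2.INTER_CUBIC)[...,::-1])"
```

```text
scene 103 [276.9 236.8] med [0.635  0.1266 0.0793] p5-95 [[0.6261, 0.1244, 0.0667], [0.6469, 0.1279, 0.0894]]
scene 1 [286. 235.] med [0.6178 0.1198 0.0884] p5-95 [[0.6178, 0.1198, 0.0884], [0.6178, 0.1198, 0.0884]]
scene 1 [311. 248.] med [0.5652 0.1072 0.083 ] p5-95 [[0.5652, 0.1072, 0.083], [0.5652, 0.1072, 0.083]]
top 6 [272.8 219.2] med [0.6501 0.1261 0.0905] p5-95 [[0.6477, 0.1249, 0.0865], [0.6513, 0.1282, 0.0917]]
ee [0.5422 0.0778 0.0705] [ 3.1412e+00  1.0000e-04 -2.9772e+00] grip 49.97119314072077 6.129947999288561 F [ 0.9  0.4 -1.1] q [ 0.59  0.53 -1.01  1.81  0.51  1.08  1.14]
```

View pics/s4.png

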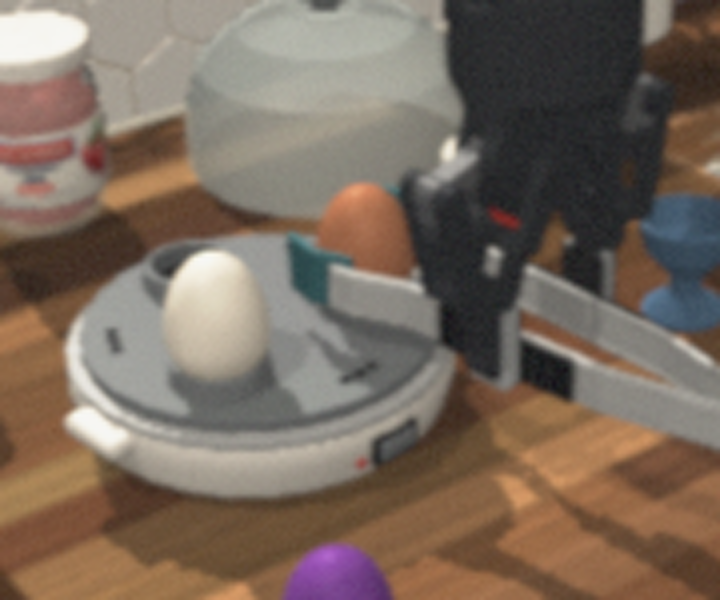

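The tips straddle the brown egg without contact: left tip at crop (312,270), white egg clear at (215,315). Now I clasp it.

jog_arm --deltas '[49,0,0,-1,0,0,0,48,0,0,-1,0,0,0,46,0,0,-1,0,0,0,45,0,0,-1,0,0,0,44,0,0,-1,0,0,0,43,0,0,-1,0,0,0,41,0,0,-1,0,0,0,39,0,0,-1,0,0,0]' --grip_force 25

```text
time: 8.03
ee_pos: [0.5421, 0.078, 0.0695]
tcp_rot: [3.141, 0.0, -2.977]
force: [-0.5, 1.8, 1.0]
grip_width: 0.482
grasp_force: 27.1
```

jog_arm --deltas '[37,0,0,0,0,0,0,36,0,0,0,0,0,0,36,0,0,0,0,0,0,36,0,0,0,0,0,0,36,0,0,0,0,0,0]'

```text
time: 8.45
ee_pos: [0.5421, 0.0778, 0.0694]
tcp_rot: [3.141, 0.0, -2.977]
force: [-1.1, 2.3, 0.7]
grip_width: 0.479
grasp_force: 27.3
```

jog_arm --deltas '[36,0,0,3,0,0,0,36,0,0,8,0,0,0,36,0,0,15,0,0,0,36,0,0,23,0,0,0,36,0,0,32,0,0,0,36,0,0,42,0,0,0,36,0,0,50,0,0,0,36,0,0,55,0,0,0]'

```text
time: 9.12
ee_pos: [0.5426, 0.0777, 0.1259]
tcp_rot: [-3.141, 0.001, -2.978]
force: [-0.8, -0.3, -0.8]
grip_width: 0.482
grasp_force: 26.7
```

```bash
python3 t.py; python3 -c "
from h import *
cv2.imwrite('pics/s5.png',cv2.resize(load('scene')['p'][130:280,200:380],(720,600),interpolation=cv2.INTER_CUBIC)[...,::-1])"
```

```text
scene 98 [278.4 206.1] med [0.6377 0.1191 0.1344] p5-95 [[0.6287, 0.1172, 0.1233], [0.6483, 0.1202, 0.1447]]
scene 2 [305.  205.5] med [0.6268 0.0725 0.1254] p5-95 [[0.6263, 0.0722, 0.1243], [0.6273, 0.0729, 0.1266]]
scene 1 [358. 191.] med [0.5366 0.0348 0.1739] p5-95 [[0.5366, 0.0348, 0.1739], [0.5366, 0.0348, 0.1739]]
ee [0.5426 0.0776 0.1255] [-3.1412e+00  1.6000e-03 -2.9776e+00] grip 41.07272759373537 26.698402762413025 F [ 0.4  0.2 -1.4] q [ 0.64  0.46 -1.06  1.76  0.44  1.17  1.19]
```

View pics/s5.png

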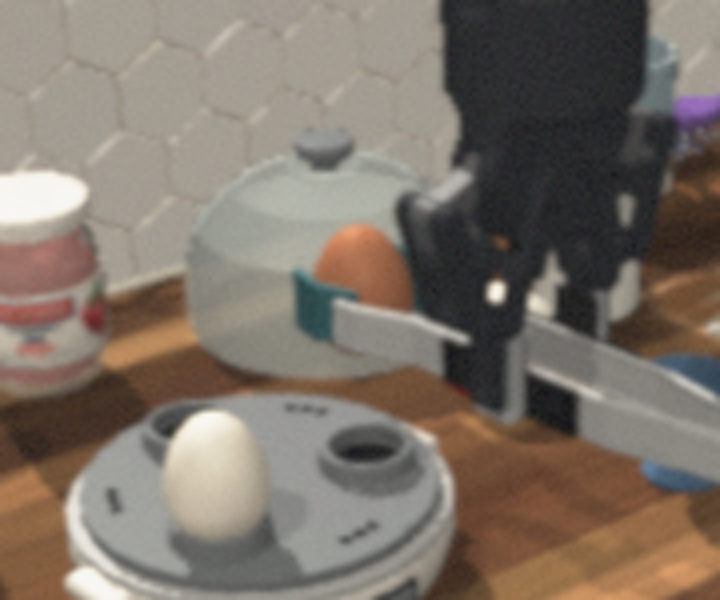

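The egg has been lifted cleanly (crop (362,270)), its well is empty and the white egg is untouched. Now I move it to the cup.

jog_arm --deltas '[36,-2,-6,0,0,0,0,36,-5,-18,0,0,0,0,36,-9,-34,0,0,0,0,36,-13,-50,0,0,0,0,36,-17,-66,0,0,0,0,36,-20,-82,0,0,0,0,36,-23,-96,0,0,0,0,36,-26,-110,0,0,0,0]'

```text
time: 9.88
ee_pos: [0.5152, -0.0338, 0.1237]
tcp_rot: [3.141, -0.001, -2.978]
force: [0.4, 0.1, -1.7]
grip_width: 0.486
grasp_force: 26.7
```

jog_arm --deltas '[36,-3,-13,0,0,0,0,36,-6,-26,0,0,0,0,36,-9,-37,0,0,0,0,36,-11,-45,0,0,0,0,36,-12,-51,0,0,0,0,36,-12,-51,0,0,0,0,36,-12,-51,0,0,0,0]'

```text
time: 10.47
ee_pos: [0.504, -0.0832, 0.1243]
tcp_rot: [3.141, 0.0, -2.978]
force: [0.8, 0.9, -2.0]
grip_width: 0.481
grasp_force: 26.7
```

```bash
cat > e.py <<'E'
from m import *
from scipy.optimize import least_squares
for n in('scene','top'):
    s=get_state(); take(n); e=s['ee_pos']; h=s['tcp_rot'][2]+np.pi
    g=e[:2]+.0994*np.array([np.cos(.177),np.sin(.177)])
    p=load(n)['p']; m=cv2.inRange(cv2.cvtColor(p,cv2.COLOR_RGB2HSV),(3,110,50),(14,255,255))>0; P=pts(n)
    m&=(np.hypot(P[...,0]-g[0],P[...,1]-g[1])<.035)&(P[...,2]>.07)
    Q=P[m]; print(n,len(Q),'guess',g.round(4))
    if len(Q)<30: continue
    f=lambda c:(np.sqrt(((Q[:,:2]-c[:2])**2).sum(1)/.022**2+((Q[:,2]-c[2])/np.where(Q[:,2]>c[2],.035,.022))**2)-1)
    r=least_squares(f,[*g,e[2]],loss='soft_l1',f_scale=.03); print('egg axis',r.x.round(4),'rms',np.sqrt((r.fun**2).mean()).round(3),'ztop',Q[:,2].max())
    v,u=np.where(m); print('px',u.min(),u.max(),v.min(),v.max())
    C=blob(n,(100,90,30),(120,255,255),(330,200,400,280),1)
    if C: show('cup',C)
print(e.round(4),s['tcp_rot'],s['grip_width']*85.4,s['grasp_force'],s['time'])
E
python3 e.py; python3 -c "
from h import *
a=load('scene')['p'][130:370,230:470];b=load('top')['p'][150:350,270:470]
cv2.imwrite('pics/s6.png',np.hstack([cv2.resize(a,(400,400)),cv2.resize(b,(400,400))])[...,::-1])"
```

```text
scene 257 guess [ 0.6019 -0.0657]
egg axis [ 0.6015 -0.0676  0.1261] rms 0.043 ztop 0.16201890777403094
px 365 386 171 200
cup 348 [371.4 234.1] [362 220  22  32] med [ 0.5993 -0.0617  0.0402] z [0.0051 0.0402 0.0536] xy lo/hi [[0.58, -0.088], [0.623, -0.044]]
top 404 guess [ 0.602  -0.0652]
egg axis [ 0.6026 -0.0655  0.1246] rms 0.031 ztop 0.16149992486392517
px 366 388 226 249
cup 53 [373.5 252.2] [368 249  12   7] med [ 0.588  -0.0686  0.0364] z [0.002  0.0364 0.055 ] xy lo/hi [[0.58, -0.079], [0.595, -0.06]]
[ 0.5042 -0.0827  0.1244] [ 3.14119607e+00  2.32217137e-04 -2.97671186e+00] 40.92627713548683 26.71863466501236 10.5167
```

View pics/s6.png

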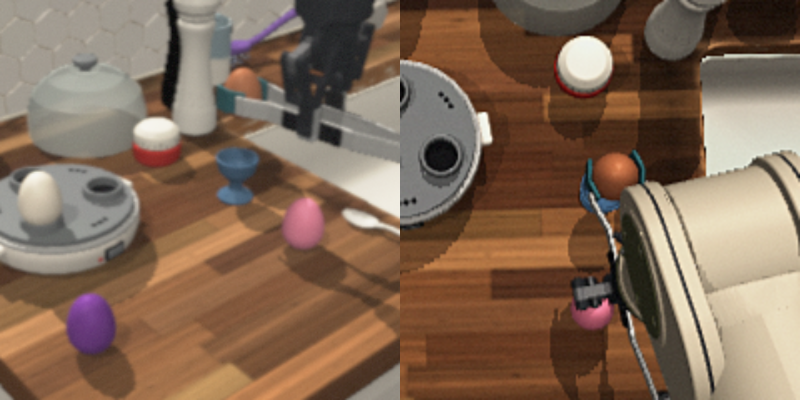

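The egg is upright over the cup: egg axis (0.602,-0.0665), cup (0.602,-0.066), 50 mm clear. I lower it to about 33 mm and settle.

jog_arm --deltas '[36,0,0,-3,0,0,0,36,0,0,-7,0,0,0,36,0,0,-11,0,0,0,36,0,0,-15,0,0,0,36,0,0,-17,0,0,0,36,0,0,-17,0,0,0,36,0,0,-17,0,0,0,36,0,0,-17,0,0,0]'

```text
time: 11.23
ee_pos: [0.5042, -0.0834, 0.1075]
tcp_rot: [3.142, 0.0, -2.977]
force: [-0.4, -0.2, -2.5]
grip_width: 0.483
grasp_force: 26.7
```

jog_arm --deltas '[36,0,0,0,0,0,0,36,0,0,0,0,0,0,36,0,0,0,0,0,0,36,0,0,0,0,0,0,36,0,0,0,0,0,0,36,0,0,0,0,0,0]'

```text
time: 11.73
ee_pos: [0.5041, -0.0834, 0.1074]
tcp_rot: [3.142, 0.0, -2.977]
force: [0.3, -0.2, -1.8]
grip_width: 0.48
grasp_force: 26.7
```

```bash
python3 e.py
```

```text
scene 260 guess [ 0.6019 -0.0659]
egg axis [ 0.6015 -0.0675  0.109 ] rms 0.045 ztop 0.14518038504375563
px 365 385 179 209
cup 210 [371.8 227.9] [362 220  22  18] med [ 0.6046 -0.0676  0.0449] z [0.0347 0.0449 0.0537] xy lo/hi [[0.579, -0.087], [0.624, -0.044]]
top 389 guess [ 0.6019 -0.0659]
egg axis [ 0.6025 -0.0661  0.1075] rms 0.039 ztop 0.14467170138422758
px 363 387 228 250
cup 41 [372.1 253. ] [368 250  10   7] med [ 0.5861 -0.0661  0.037 ] z [0.0012 0.037  0.0529] xy lo/hi [[0.58, -0.075], [0.593, -0.058]]
[ 0.5041 -0.0834  0.1073] [ 3.14150292e+00 -1.07984006e-05 -2.97745676e+00] 41.05604941261168 26.71116828918457 11.7833
```

Egg bottom is at about 0.087 m, 33 mm above the cup's rim, centred and steady.

```bash
python3 -c "
from station import *
print(finish_job())"
```

```text
the job is handed in; nothing more can be done
None
```

The job is handed in: the brown egg is held upright in the tongs about 33 mm above the middle of the blue egg cup, with nothing else disturbed as far as the pictures show.

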